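# Put the biscuit cutters on their outline pads

## Robot

A 6-joint arm with a two-finger parallel gripper is mounted at the origin on a cart in front of the work surface, level with it; the furniture and walls round the work are solid. World frame = base frame: x ahead of the robot, y to its left, z up, the work surface at z = 0. Lengths are in m, angles in rad, forces in N, time in s.
With the tool pointing down it reaches from about 0.35 to 0.775 m from the base axis. Payload 5.5 kg.
Tool frame: the origin (TCP) lies between the finger pads; the fingertips stand 19 mm ahead of it and the grasp point (between the pads) is the TCP; z points along the fingers, y is the direction in which the jaws open and shut (so a half turn about z gives the same grasp; the last joint's range is limited). The gripper opens to 85 mm and grips with 20 to 120 N. Pads are 22 mm wide; open, the fingers measure 114 mm over their backs; the gripper's body (76 mm by 85 mm) begins 54 mm behind the grasp point. The pads swing forward as they close: fully open they stand 13 mm farther back than shut.
Start: joints at [0.989, 0.313, 0.046, 1.304, 0, 1.431], TCP at [0.246, 0.52, 0.25] pointing down, gripper open.
Joint ranges: [-2.76, 2.76], [-0.86, 1.69], [-1.03, 1.26], [-2.2, 2.34], [-1.47, 1.5], [-3.14, 3.14]. Speed limits (rad/s): [2.57, 2.57, 3.14, 3.14, 3.14, 3.14].

## Interface

Orientations are given as a unit quaternion [w, x, y, z].
In Python, from workcell import get_state, cams, workorder gives the robot as it stands.
- The arm moves only by the tool play_rows, never from a script. Its argument "series" is text: rows parted by semicolons, each of 7 numbers parted by spaces: the opening in per cent of the stroke, from 0 (shut) to 100 (fully open), then the shift along the tool's x, y, z in cm, then the turn, a rotation vector about the tool's x, y, z in degrees. A call has 1 to 12 rows; each row shifts and turns the commanded pose from where the row before left it, along the tool's axes as they then stand; what a row does not reach is not made up. A row lasts 1/8 s, in which the tool goes at most 62.5 mm and 10.7 degrees, less where a joint would pass 70% of its speed; a pose out of reach is approached as far as the arm can. A call with a gripper value outside its range is refused whole. The fingers move at their own pace and stop on an object; "newtons" is the grip in N (left out, the last holds). Time passes only in rows, so rows that do not move let the fingers close. It gives the time, the measured TCP pose, the force and the opening at its end, in the units of the state.
- get_state(): the state, without advancing time (a new reading comes with each control period).
- cams.read_camera(name): name is "scene" or "top" or "wrist"; returns the picture (400x640x3 uint8, red, green, blue); there is no depth.
- cams.get_calibration(name): a dict with "fx", "fy", "cx", "cy" (pixels), "rvec" (rotation vector, rad) and "tvec" (3), from world to camera coordinates, as OpenCV has them. Camera axes: x right, y down, z forward; pixel columns grow to the right and rows downward; lengths in m; the calibration is good to about 2 mm. A picture is of the moment at which its call begins: read the wrist's pose just before it. get_calibration takes no time and is no camera call; for the wrist camera it gives the pose at the moment of the call.
- workorder.hand_in(): hands the job in, once; it reports no verdict.
The state is a dict: "clock": time; "joint_pos": joint angles; "qvel": joint speeds; "tau": joint torques, N m; "tcp_pos": TCP position; "orientation": TCP orientation; "wrist_force": force on the tool from outside, world axes, zero at the start; "ft_torque": the same for the moment, N m; "finger_gap": finger opening in m.
Only numpy, scipy, OpenCV 4.12 (cv2) and the standard library are available. Lean on these libraries where they do the work, as an engineer would, in place of code of your own. Each camera call takes 0.05 s, during which the arm holds its last target.

## Task

Put the four biscuit cutters away: pull each one straight up off the spring clip strip and stand it upright, grip on top, on the wooden pad marked with its own outline. Each should be centred on its drawn outline and turned to match it.

Things in the scene. Friction and masses are not known exactly. Their poses are not given: they have to be found in the camera images.
- clip_strip: fixed grey strip, 335 mm along its y, 50 along x, 12 thick, four steel posts 75 mm apart; origin: centre of underside, z up. At the start a cutter is snapped on each post, in any order, rim on the strip's top. A post reaches 16 mm up into the cutter; its sprung nubs hold it: pull straight up; 3 to 6 N frees it in the first 6 mm (it then jumps a little), clear after 16 mm
- cutter_round: loose biscuit cutter, round, 52 mm across: hollow steel band, light wooden plate on it, 55 to 115 g. Origin: centre of its flat bottom rim, z up. Plate top at z 26 mm; on it a dark bar grip 36 mm long along its x, 12 mm thick along its y, top at z 60 mm. Grip the bar's long sides (close along y)
- cutter_square: loose biscuit cutter, square, 46 x 46 mm: hollow steel band, light wooden plate on it, 55 to 115 g. Origin: centre of its flat bottom rim, z up. Plate top at z 26 mm; on it a dark bar grip 36 mm long along its x, 12 mm thick along its y, top at z 60 mm. Grip the bar's long sides (close along y)
- cutter_oval: loose biscuit cutter, oval with straight sides, 64 mm along its x, 36 along y: hollow steel band, light wooden plate on it, 55 to 115 g. Origin: centre of its flat bottom rim, z up. Plate top at z 26 mm; on it a dark bar grip 36 mm long along its x, 12 mm thick along its y, top at z 60 mm. Grip the bar's long sides (close along y)
- cutter_cross: loose biscuit cutter, a plus-shaped cross, 58 mm tip to tip, arms 22 wide, along x and y: hollow steel band, light wooden plate on it, 55 to 115 g. Origin: centre of its flat bottom rim, z up. Plate top at z 26 mm; on it a dark bar grip 36 mm long along its x, 12 mm thick along its y, top at z 60 mm. Grip the bar's long sides (close along y)
- pad_round: fixed wooden pad 84 x 84 mm, 8 mm thick, its flat top marked with a dark line in the outline of the round cutter, about 2 to 7 mm outside the cutter's edge; origin: centre of underside, z up, x and y along its sides; any turn of the cutter fits. A cutter on it has its origin 8 mm above the pad's
- pad_square: fixed wooden pad 84 x 84 mm, 8 mm thick, its flat top marked with a dark line in the outline of the square cutter, about 2 to 7 mm outside the cutter's edge; origin: centre of underside, z up, x and y along its sides; the square cutter fits at any quarter turn. A cutter on it has its origin 8 mm above the pad's
- pad_oval: fixed wooden pad 84 x 84 mm, 8 mm thick, its flat top marked with a dark line in the outline of the oval cutter, about 2 to 7 mm outside the cutter's edge; origin: centre of underside, z up, x and y along its sides; its long axis is the pad's x, the cutter fits either way round. A cutter on it has its origin 8 mm above the pad's
- pad_cross: fixed wooden pad 84 x 84 mm, 8 mm thick, its flat top marked with a dark line in the outline of the cross cutter, about 2 to 7 mm outside the cutter's edge; origin: centre of underside, z up, x and y along its sides; the cross fits at any quarter turn. A cutter on it has its origin 8 mm above the pad's
Not all that is in view belongs to the job. What is shaped like the cutter_square but orange or white is not meant. Leave any green look-alike of the cutter_oval alone.

How it is judged:
At the end, for the whole second after the job is handed in: Each cutter stands upright, at rest, flat on the pad with its own outline, centre within 12 mm of the pad's centre; oval, square and cross turned to within 0.25 rad of their outline (square and cross at any quarter turn, oval either way round) (horizontal distance between cutter_round and pad_round below 0.012 m and z of cutter_round in the frame of pad_round between 0.006 and 0.0105 m and angle between each of cutter_round, cutter_square, cutter_oval, cutter_cross's own z axis and vertical below 0.08 rad and linear speed of each of cutter_round, cutter_square, cutter_oval, cutter_cross below 0.01 m/s and horizontal distance between cutter_square and pad_square below 0.012 m and z of cutter_square in the frame of pad_square between 0.006 and 0.0105 m and (angle between the x axis of cutter_square and the x axis of pad_square, either way round below 0.25 rad or angle between the x axis of cutter_square and the x axis of pad_square, either way round above 1.3208 rad) and horizontal distance between cutter_oval and pad_oval below 0.012 m and z of cutter_oval in the frame of pad_oval between 0.006 and 0.0105 m and angle between the x axis of cutter_oval and the x axis of pad_oval, either way round below 0.25 rad and horizontal distance between cutter_cross and pad_cross below 0.012 m and z of cutter_cross in the frame of pad_cross between 0.006 and 0.0105 m and (angle between the x axis of cutter_cross and the x axis of pad_cross, either way round below 0.25 rad or angle between the x axis of cutter_cross and the x axis of pad_cross, either way round above 1.3208 rad)); the robot touches nothing.
It also fails if it takes over 106 s, if anything falls off the work surface, if the arm or the gripper's body presses on something with over 40 N, if the wrist force passes 120 N, or if a joint passes its speed limit or range.

## Working session

There is one attempt and no reset: what is moved stays moved. The work goes in short steps, Python scripts to look and compute and a tool call to move; the robot and the scene stay as the last step left them, time stands still between calls to the robot, and variables do not carry over. Pictures are saved under pics/ and viewed, and the job is handed in when it is done.

Besides the shell and the picture viewer there is one more tool, called as name(argument=value, ...) on one line, values as JSON. play_rows: Moves the arm, as the interface text tells. Its arguments: {"type":"object","properties":{"series":{"type":"string"},"newtons":{"type":"number"}},"required":["series"]}

```bash
ls; mkdir -p pics
python3 - <<'E'
from workcell import get_state, cams
import cv2
print(get_state())
for n in ["scene","top"]:
    im=cams.read_camera(n); cv2.imwrite(f"pics/{n}0.png",im[:,:,::-1]); print(n,cams.get_calibration(n))
E
```

```text
pics
{'clock': 0.0, 'joint_pos': array([9.89413884e-01, 3.14020878e-01, 4.49784388e-02, 1.30357868e+00,
       2.51865354e-05, 1.43118446e+00]), 'qvel': array([-2.46021276e-05,  5.69084855e-04, -1.71754840e-05,  2.92205528e-04,
       -2.06685471e-03,  1.51686097e-03]), 'tau': array([-4.33177929e-04, -4.80631614e+01,  2.98530453e+01,  1.93833903e-02,
       -2.83296185e-04, -5.50607453e-06]), 'tcp_pos': array([0.24558549, 0.51939989, 0.24939695]), 'orientation': array([-3.33622165e-04,  2.19093409e-01,  9.75703462e-01, -8.49307258e-04]), 'wrist_force': array([ 0.82741424,  0.42474552, -0.27786888]), 'ft_torque': array([0.00374969, 0.00423536, 0.02619479]), 'finger_gap': 0.08534899034670303}
scene {'fx': 441.7323532742486, 'fy': 441.7323532742486, 'cx': 304.68743083870686, 'cy': 197.2849421051017, 'rvec': array([ 1.79324588, -1.06668844,  0.70566161]), 'tvec': array([-0.3020995 ,  0.20823952,  0.8740373 ])}
top {'fx': 377.8541477810813, 'fy': 377.8541477810813, 'cx': 320.97070522993545, 'cy': 189.80498473785246, 'rvec': array([ 2.20485743, -2.17788933,  0.06989125]), 'tvec': array([-0.1162966 ,  0.48767129,  1.0968765 ])}
```

View pics/scene0.png

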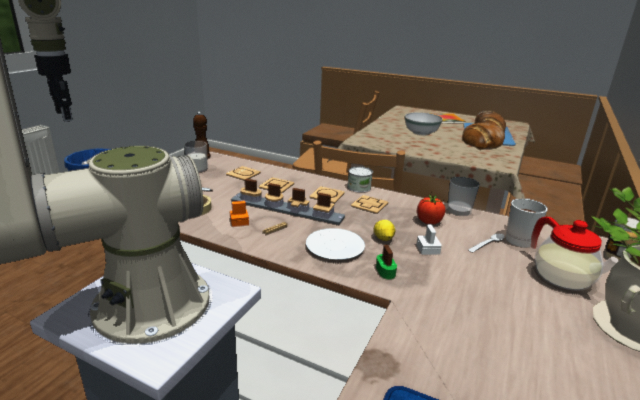

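View pics/top0.png

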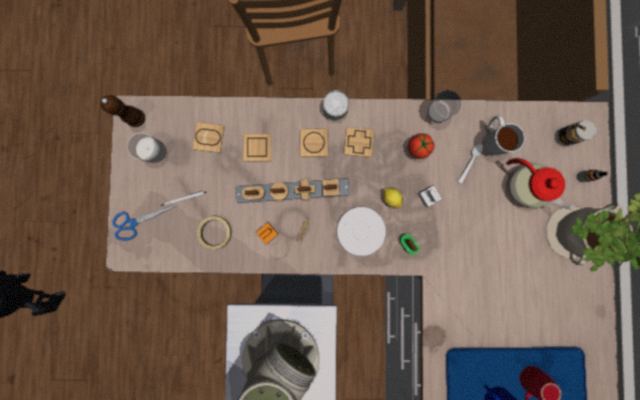

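```bash
cat > h.py <<'E'
import cv2, numpy as np
from workcell import get_state, cams
def proj(n,P,cal=None):
    c=cal or cams.get_calibration(n)
    K=np.array([[c['fx'],0,c['cx']],[0,c['fy'],c['cy']],[0,0,1.]])
    return cv2.projectPoints(np.array(P,float).reshape(-1,1,3),c['rvec'],c['tvec'],K,None)[0].reshape(-1,2)
def ray(n,uv,z,cal=None):
    c=cal or cams.get_calibration(n)
    R=cv2.Rodrigues(np.array(c['rvec']))[0];t=np.array(c['tvec']).reshape(3)
    uv=np.atleast_2d(uv).astype(float)
    d=np.c_[(uv[:,0]-c['cx'])/c['fx'],(uv[:,1]-c['cy'])/c['fy'],np.ones(len(uv))]@R
    o=-R.T@t
    return o+d*((z-o[2])/d[:,2])[:,None]
E
python3 - <<'E'
import cv2
a=cv2.imread('pics/top0.png')
cv2.imwrite('pics/top0c.png',cv2.resize(a[110:215,185:385],None,fx=4,fy=4,interpolation=cv2.INTER_CUBIC))
a=cv2.imread('pics/scene0.png')
cv2.imwrite('pics/scene0c.png',cv2.resize(a[155:285,210:450],None,fx=3.3,fy=3.3,interpolation=cv2.INTER_CUBIC))
E
```

```text
(no output)
```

View pics/top0c.png

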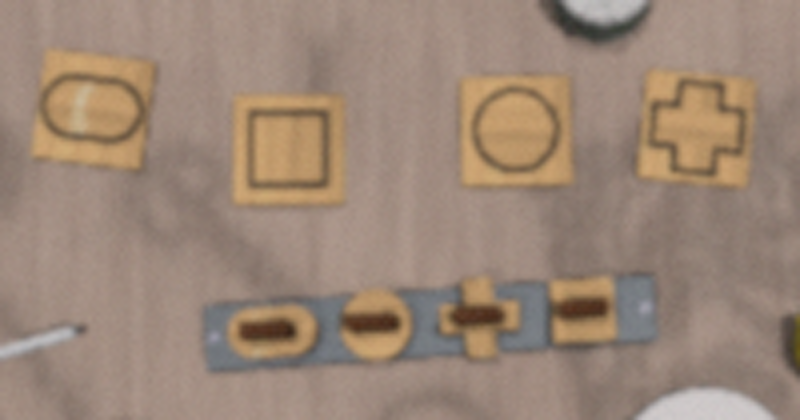

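View pics/scene0c.png

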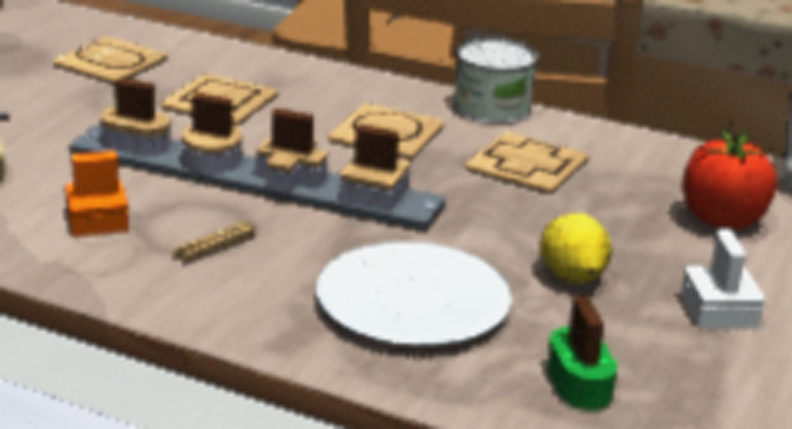

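```bash
cat > m0.py <<'E'
from h import *
f=lambda p:(np.array(p,float)+.5)/4-.5+[185,110]
pads=dict(oval=[(48,48),(157,61),(142,170),(31,158)],square=[(234,95),(343,93),(345,204),(234,206)],round=[(461,77),(570,75),(574,185),(463,187)],cross=[(646,70),(757,77),(749,187),(637,180)],strip=[(203,304),(652,272),(657,340),(208,371)])
for k,v in pads.items():
    P=ray('top',f(v),.012 if k=='strip' else .008)
    e=P[1]-P[0]+P[2]-P[3]; 
    print(k,P.mean(0)[:2].round(4),'edge dir deg',np.degrees(np.arctan2(e[1],e[0])).round(1),[np.linalg.norm(P[i]-P[(i+1)%4]).round(3) for i in range(4)])
for k,v in dict(oval=(273,330),round=(376,325),cross=(480,317),square=(583,310)).items():
    print(k,ray('top',f(v),.038).round(4))
# bar top ends
for k,v in dict(oval=[(239,330),(298,327)],round=[(343,322),(399,321)],cross=[(450,316),(504,313)],square=[(555,308),(608,306)]).items():
    P=ray('top',f(v),.065);e=P[1]-P[0];print(k,P.mean(0).round(4),np.degrees(np.arctan2(e[1],e[0])).round(1),np.linalg.norm(e).round(3))
E
python3 m0.py
```

```text
oval [0.6435 0.2281] edge dir deg -95.8 [np.float64(0.082), np.float64(0.083), np.float64(0.083), np.float64(0.084)]
square [0.6151 0.0823] edge dir deg -88.2 [np.float64(0.081), np.float64(0.084), np.float64(0.082), np.float64(0.083)]
round [ 0.6312 -0.0874] edge dir deg -88.2 [np.float64(0.082), np.float64(0.083), np.float64(0.083), np.float64(0.083)]
cross [ 0.6348 -0.2219] edge dir deg -92.9 [np.float64(0.083), np.float64(0.083), np.float64(0.084), np.float64(0.083)]
strip [ 0.4875 -0.0254] edge dir deg -85.3 [np.float64(0.332), np.float64(0.05), np.float64(0.331), np.float64(0.05)]
oval [[0.4785 0.0858 0.038 ]]
round [[0.4831 0.0117 0.038 ]]
cross [[ 0.4898 -0.0631  0.038 ]]
square [[ 0.4957 -0.1373  0.038 ]]
oval [0.4781 0.0841 0.065 ] -86.4 0.041
round [0.4839 0.0123 0.065 ] -88.3 0.039
cross [ 0.4898 -0.0621  0.065 ] -86.1 0.038
square [ 0.496  -0.1355  0.065 ] -87.1 0.037
```

```bash
cat >> h.py <<'E'
from scipy.spatial.transform import Rotation as Rn
def tgt(p=None,yaw=None):
    s=get_state();q=s['orientation'];R=Rn.from_quat(np.r_[q[1:],q[0]])
    M=R.as_matrix();y=np.degrees(np.arctan2(M[1,1],M[0,1]))
    print('t',round(s['clock'],2),'tcp',s['tcp_pos'].round(4),'ytool',y.round(2),'tilt',np.degrees(np.arccos(-M[2,2])).round(2),'gap',round(s['finger_gap'],4),'F',np.round(s['wrist_force'],1))
    Mn=M
    if yaw is not None:
        d=(yaw-y+90)%180-90
        # desired: straight down with y-axis yaw
        yy=np.radians(y+d); ya=np.array([np.cos(yy),np.sin(yy),0]);za=np.array([0,0,-1.]);xa=np.cross(ya,za)
        Mn=np.c_[xa,ya,za]
        rv=Rn.from_matrix(M.T@Mn).as_rotvec(degrees=True); print('turn deg',rv.round(2))
    if p is not None:
        print('shift cm (after turn)',((np.array(p)-s['tcp_pos'])@Mn*100).round(2))
E
python3 - <<'E'
from h import *
tgt([.478,.086,.16],3.5)
E
```

```text
t 0.1 tcp [0.2456 0.5194 0.2495] ytool 64.69 tilt 0.1 gap 0.0857 F [ 0.4  0.7 -0.4]
turn deg [-9.000e-02  4.000e-02  6.119e+01]
shift cm (after turn) [-44.68  20.55   8.95]
```

play_rows(series="60 0 0 0 0 0 10.2; 60 0 0 0 0 0 10.2; 60 0 0 0 0 0 10.2; 60 0 0 0 0 0 10.2; 60 0 0 0 0 0 10.2; 60 0 0 0 0 0 10.2", newtons=60)

```text
clock: 0.85
tcp_pos: [0.2457, 0.5196, 0.2498]
orientation: [0.0, 0.687, 0.726, -0.001]
wrist_force: [1.1, 0.1, -0.1]
finger_gap: 0.0514
```

play_rows(series="60 -4.96 2.28 0 0 0 0; 60 -4.96 2.28 0 0 0 0; 60 -4.96 2.28 0 0 0 0; 60 -4.96 2.28 0 0 0 0; 60 -4.96 2.28 1 0 0 0; 60 -4.96 2.28 1 0 0 0; 60 -4.96 2.28 1 0 0 0; 60 -4.96 2.28 2 0 0 0; 60 -4.96 2.28 2 0 0 0; 60 0 0 2 0 0 0; 60 0 0 0 0 0 0")

```text
clock: 2.22
tcp_pos: [0.4764, 0.086, 0.1585]
orientation: [-0.002, 0.686, 0.728, -0.002]
wrist_force: [-0.9, 0.1, 0.2]
finger_gap: 0.0512
```

```bash
cat > w.py <<'E'
import sys
from h import *
cal=cams.get_calibration('wrist'); im=cams.read_camera('wrist')[:,:,::-1].copy()
cv2.imwrite(f'pics/{sys.argv[1]}_raw.png',im)
import json; json.dump({k:np.array(v).tolist() for k,v in cal.items()},open(f'pics/{sys.argv[1]}.json','w'))
for P in [(.4783,.0867),(.4844,.012),(.4906,-.0628),(.4967,-.1375)]:
    for z,c in ((.072,(0,0,255)),):
        u=proj('wrist',[[*P,z]],cal)[0]
        if abs(u).max()<3000: cv2.drawMarker(im,tuple(int(round(x)) for x in u),c,0,14,1)
cv2.imwrite(f'pics/{sys.argv[1]}.png',im)
E
python3 w.py w1; python3 -c "
from h import *
tgt([.478,.086,.062],3.5)"
```

```text
t 2.27 tcp [0.4769 0.0866 0.1596] ytool 3.46 tilt 0.15 gap 0.0511 F [0.3 0.1 0.5]
turn deg [-0.15 -0.02 -0.04]
shift cm (after turn) [-0.06  0.1   9.76]
```

View pics/w1.png

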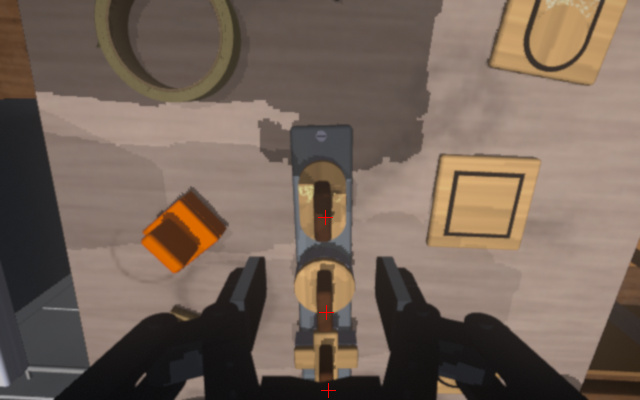

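Run:
```python
from h import *
import json
cal=json.load(open('pics/w1.json'))
im=cv2.imread('pics/w1_raw.png')
for (x,y),n in [((.4783,.0867),'o'),((.4844,.012),'r')]:
    for yaw in (-85.3,):
        a=np.radians(yaw);X=np.array([np.cos(a),np.sin(a)]);Y=np.array([-X[1],X[0]])
        for z,hx,hy,c in((.072,.018,.006,(0,0,255)),(.038,.032 if n=='o' else .026,.018 if n=='o' else .026,(255,0,0))):
            P=[[*(np.array([x,y])+X*i*hx+Y*j*hy),z] for i,j in((1,1),(1,-1),(-1,-1),(-1,1))]
            cv2.polylines(im,[proj('w',P,cal).round().astype(int)],True,c,1)
cv2.imwrite('pics/w1m.png',cv2.resize(im[140:380,240:420],None,fx=2.5,fy=2.5))
```

```text
Traceback (most recent call last):
  File "h.py", line 6, in proj
    return cv2.projectPoints(np.array(P,float).reshape(-1,1,3),c['rvec'],c['tvec'],K,None)[0].reshape(-1,2)
           ~~~~~~~~~~~~~~~~~^^^^^^^^^^^^^^^^^^^^^^^^^^^^^^^^^^^^^^^^^^^^^^^^^^^^^^^^^^^^^^
cv2.error: OpenCV(4.12.0) :-1: error: (-5:Bad argument) in function 'projectPoints'
> Overload resolution failed:
>  - rvec is not a numpy array, neither a scalar
>  - Expected Ptr<cv::UMat> for argument 'rvec'
```

```bash
sed -i "s/c\['rvec'\],c\['tvec'\],K/np.array(c['rvec']),np.array(c['tvec']),K/" h.py
python3 - <<'E'
from h import *
import json
cal=json.load(open('pics/w1.json'))
im=cv2.imread('pics/w1_raw.png')
for (x,y),n in [((.4783,.0867),'o'),((.4844,.012),'r')]:
    for yaw in (-85.3,):
        a=np.radians(yaw);X=np.array([np.cos(a),np.sin(a)]);Y=np.array([-X[1],X[0]])
        for z,hx,hy,c in((.072,.018,.006,(0,0,255)),(.038,.032 if n=='o' else .026,.018 if n=='o' else .026,(255,0,0))):
            P=[[*(np.array([x,y])+X*i*hx+Y*j*hy),z] for i,j in((1,1),(1,-1),(-1,-1),(-1,1))]
            cv2.polylines(im,[proj('w',P,cal).round().astype(int)],True,c,1)
cv2.imwrite('pics/w1m.png',cv2.resize(im[140:380,240:420],None,fx=2.5,fy=2.5))
E
```

```text
(no output)
```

View pics/w1m.png

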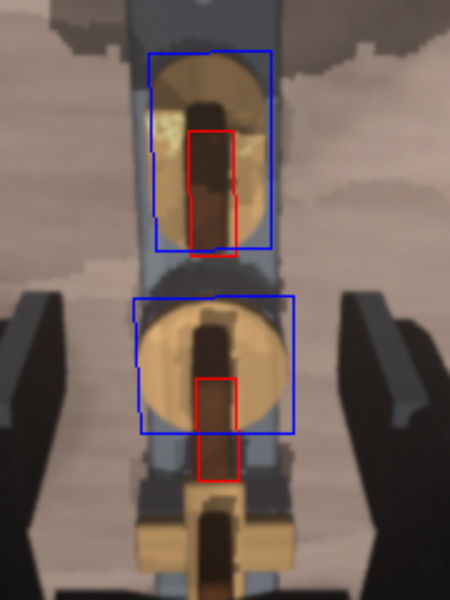

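Oval wood cutter at (322,205), round at (325,290); the model overlay agrees to about 1–2 mm. I'm descending onto the oval and gripping it.

play_rows(series="60 -0.05 0.05 2.5 0 0 0; 60 0 0 2.5 0 0 0; 60 0 0 2.5 0 0 0; 60 0 0 2.2 0 0 0; 60 0 0 0 0 0 0; 0 0 0 0 0 0 0; 0 0 0 0 0 0 0; 0 0 0 0 0 0 0; 0 0 0 0 0 0 0; 0 0 0 0 0 0 0", newtons=60)

```text
clock: 3.52
tcp_pos: [0.4786, 0.0864, 0.0643]
orientation: [0.0, 0.685, 0.728, 0.0]
wrist_force: [-2.5, 0.4, 7.0]
finger_gap: 0.0112
```

```bash
python3 -c "
from h import *
tgt([.478,.086,.062],3.5)"
```

```text
t 3.52 tcp [0.4786 0.0864 0.0643] ytool 3.49 tilt 0.06 gap 0.0112 F [-2.5  0.4  7. ]
turn deg [ 0.06 -0.02 -0.01]
shift cm (after turn) [-0.03 -0.07  0.23]
```

play_rows(series="0 0 0 -0.4 0 0 0; 0 0 0 -0.4 0 0 0; 0 0 0 -0.4 0 0 0; 0 0 0 -0.4 0 0 0; 0 0 0 -0.6 0 0 0; 0 0 0 -1 0 0 0; 0 0 0 -2.5 0 0 0; 0 0 0 -3 0 0 0; 0 0 0 0 0 0 0")

```text
clock: 4.65
tcp_pos: [0.4804, 0.0863, 0.1532]
orientation: [0.002, 0.685, 0.728, 0.002]
wrist_force: [0.7, 0.4, -0.5]
finger_gap: 0.0107
```

```bash
python3 -c "
from h import *
tgt([.6435,.228,.145],-5.8)
im=cams.read_camera('scene')[:,:,::-1]
cv2.imwrite('pics/s1.png',cv2.resize(im[100:285,150:450],None,fx=2.6,fy=2.6,interpolation=2))"; python3 w.py w2
```

```text
t 4.65 tcp [0.4804 0.0863 0.1532] ytool 3.49 tilt 0.32 gap 0.0107 F [ 0.7  0.4 -0.5]
turn deg [ 0.32 -0.01  9.29]
shift cm (after turn) [15.74 14.79  0.82]
```

View pics/s1.png

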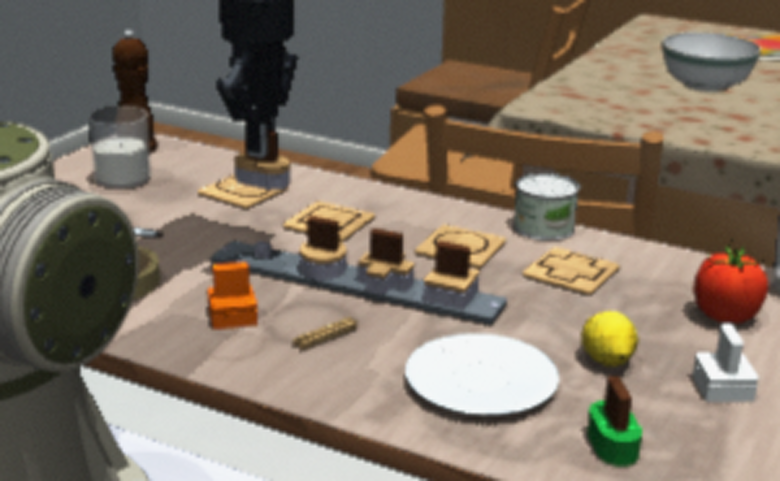

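View pics/w2.png

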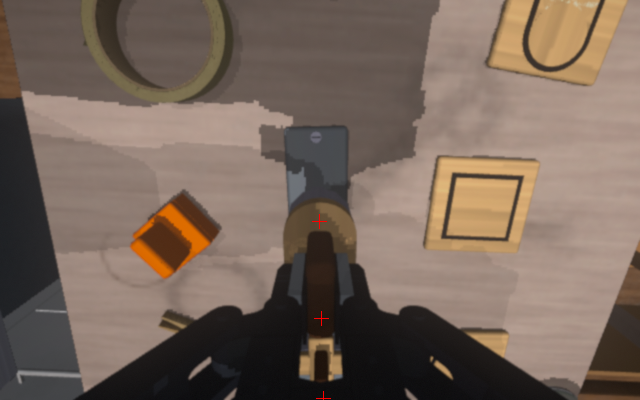

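play_rows(series="0 0 0 0 0.3 0 9.3; 0 3.93 3.7 0 0 0 0; 0 3.93 3.7 0 0 0 0; 0 3.93 3.7 0 0 0 0; 0 3.93 3.7 0 0 0 0; 0 0 0 2 0 0 0; 0 0 0 3 0 0 0; 0 0 0 3 0 0 0; 0 0 0 0 0 0 0; 0 0 0 0 0 0 0")

```text
clock: 6.0
tcp_pos: [0.6412, 0.2276, 0.0697]
orientation: [-0.002, 0.742, 0.67, -0.002]
wrist_force: [0.5, 0.3, -1.1]
finger_gap: 0.0109
```

```bash
python3 -c "
from h import *
tgt([.6435,.228,.0605],-5.8)"; python3 w.py w3
```

```text
t 6.0 tcp [0.6412 0.2276 0.0697] ytool -5.82 tilt 0.31 gap 0.0109 F [ 0.5  0.3 -1.1]
turn deg [-0.31  0.03 -0.02]
shift cm (after turn) [0.06 0.23 0.92]
```

View pics/w3_raw.png

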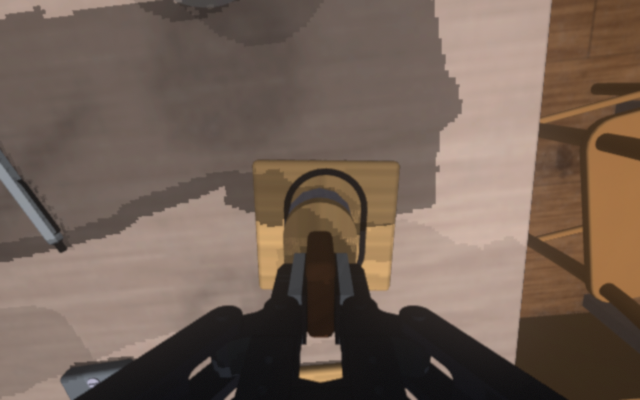

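play_rows(series="0 0.05 0.25 0 -0.3 0 0; 0 0 0 0.4 0 0 0; 0 0 0 0.3 0 0 0; 0 0 0 0.2 0 0 0; 0 0 0 0 0 0 0; 0 0 0 0 0 0 0")

```text
clock: 6.8
tcp_pos: [0.6436, 0.2279, 0.0604]
orientation: [0.0, 0.742, 0.67, -0.0]
wrist_force: [-0.4, 0.7, -1.0]
finger_gap: 0.011
```

play_rows(series="0 0 0 0.1 0 0 0; 0 0 0 0 0 0 0; 0 0 0 0 0 0 0")

```text
clock: 7.18
tcp_pos: [0.6436, 0.2279, 0.0604]
orientation: [0.0, 0.742, 0.67, 0.0]
wrist_force: [-1.9, -0.5, 4.6]
finger_gap: 0.0109
```

Contact at 4.6 N, so I release and rise.

play_rows(series="20 0 0 0 0 0 0; 35 0 0 0 0 0 0; 60 0 0 0 0 0 0; 60 0 0 0 0 0 0; 60 0 0 -1 0 0 0; 60 0 0 -3 0 0 0; 60 0 0 -5 0 0 0; 60 0 0 0 0 0 0")

```text
clock: 8.18
tcp_pos: [0.6468, 0.2287, 0.1556]
orientation: [0.003, 0.742, 0.67, 0.004]
wrist_force: [0.7, 0.1, -0.8]
finger_gap: 0.0514
```

```bash
python3 -c "
from h import *
tgt([.4839,.012,.15],4)"; python3 w.py w4
```

```text
t 8.18 tcp [0.6468 0.2287 0.1556] ytool -5.81 tilt 0.57 gap 0.0514 F [ 0.7  0.1 -0.8]
turn deg [ 0.56 -0.12 -9.81]
shift cm (after turn) [-20.48 -17.76   0.56]
```

View pics/w4_raw.png

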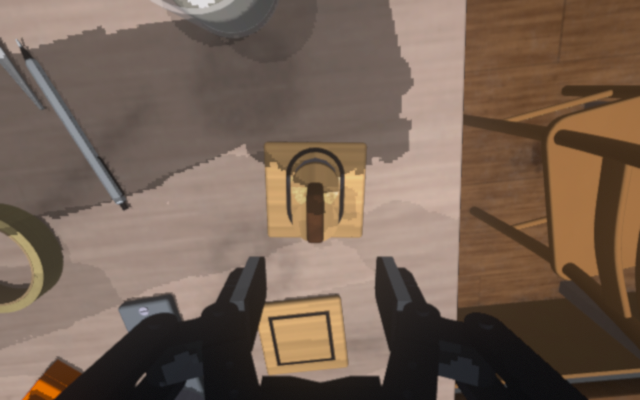

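play_rows(series="60 0 0 0 0 0 -9.8; 60 -4.1 -3.55 0 0 0 0; 60 -4.1 -3.55 0 0 0 0; 60 -4.1 -3.55 0 0 0 0; 60 -4.1 -3.55 0 0 0 0; 60 -4.1 -3.55 0 0 0 0; 60 0 0 2 0 0 0; 60 0 0 2 0 0 0; 60 0 0 0 0 0 0; 60 0 0 0 0 0 0; 60 0 0 0 0 0 0")

```text
clock: 9.6
tcp_pos: [0.4814, 0.0112, 0.1102]
orientation: [0.001, 0.682, 0.731, 0.0]
wrist_force: [0.5, -0.1, 0.2]
finger_gap: 0.0515
```

```bash
python3 -c "
from h import *
tgt([.4839,.012,.0635],4)"; python3 w.py w5
```

```text
t 9.6 tcp [0.4814 0.0112 0.1102] ytool 4.01 tilt 0.07 gap 0.0515 F [ 0.5 -0.1  0.2]
turn deg [0.06 0.03 0.01]
shift cm (after turn) [0.06 0.25 4.67]
```

View pics/w5.png

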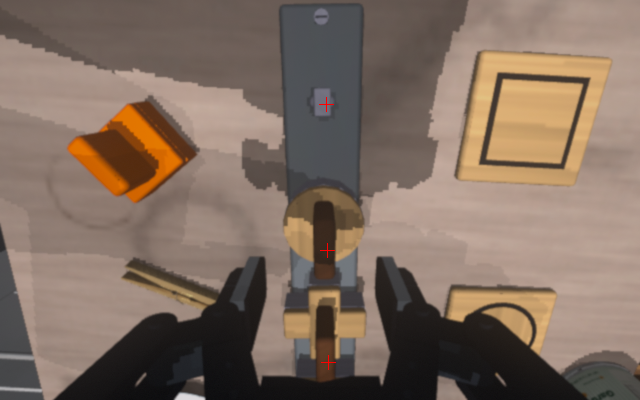

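play_rows(series="60 0.05 0.2 1.5 0 0 0; 60 0 0 1.5 0 0 0; 60 0 0 1.5 0 0 0; 60 0 0 0 0 0 0; 0 0 0 0 0 0 0; 0 0 0 0 0 0 0; 0 0 0 0 0 0 0; 0 0 0 0 0 0 0; 0 0 0 0 0 0 0")

```text
clock: 10.78
tcp_pos: [0.4835, 0.0116, 0.0652]
orientation: [0.001, 0.682, 0.731, 0.0]
wrist_force: [0.2, 0.3, 5.2]
finger_gap: 0.011
```

play_rows(series="0 0 0 -0.4 0 0 0; 0 0 0 -0.4 0 0 0; 0 0 0 -0.4 0 0 0; 0 0 0 -0.4 0 0 0; 0 0 0 -0.6 0 0 0; 0 0 0 -1 0 0 0; 0 0 0 -2.5 0 0 0; 0 0 0 -3 0 0 0; 0 0 0 0 0 0 0; 0 0 0 0 0 0 0")

```text
clock: 12.02
tcp_pos: [0.4825, 0.0118, 0.1513]
orientation: [0.0, 0.682, 0.731, -0.0]
wrist_force: [-0.0, 0.1, -1.6]
finger_gap: 0.0107
```

```bash
python3 -c "
from h import *
tgt([.6312,-.0874,.07],1.8)"; python3 w.py w6
```

```text
t 12.03 tcp [0.4825 0.0118 0.1513] ytool 3.98 tilt 0.02 gap 0.0107 F [-0.   0.1 -1.6]
turn deg [-0.01  0.02  2.18]
shift cm (after turn) [-10.38  14.55   8.13]
```

View pics/w6_raw.png

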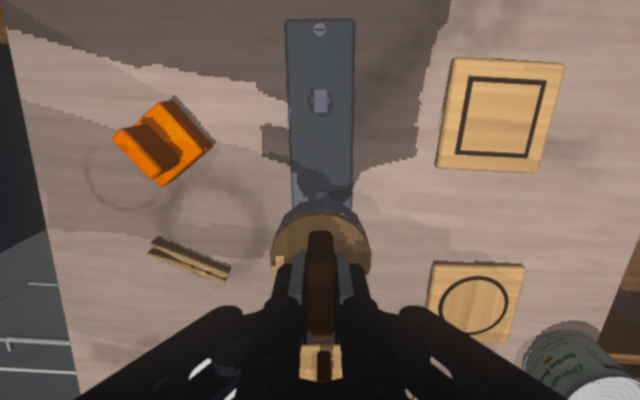

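play_rows(series="0 -3.46 4.85 0 0 0 2.2; 0 -3.46 4.85 0 0 0 0; 0 -3.46 4.9 0 0 0 0; 0 0 0 2 0 0 0; 0 0 0 3 0 0 0; 0 0 0 3 0 0 0; 0 0 0 0 0 0 0; 0 0 0 0 0 0 0; 0 0 0 0 0 0 0")

```text
clock: 13.2
tcp_pos: [0.6342, -0.0858, 0.0731]
orientation: [0.001, 0.696, 0.718, 0.001]
wrist_force: [0.0, 0.4, -0.8]
finger_gap: 0.011
```

```bash
python3 -c "
from h import *
tgt([.6312,-.0874,.0612],1.8)"; python3 w.py w7
```

```text
t 13.2 tcp [ 0.6342 -0.0858  0.0731] ytool 1.79 tilt 0.15 gap 0.011 F [ 0.   0.4 -0.8]
turn deg [ 0.14  0.06 -0.01]
shift cm (after turn) [-0.15 -0.31  1.19]
```

View pics/w7_raw.png

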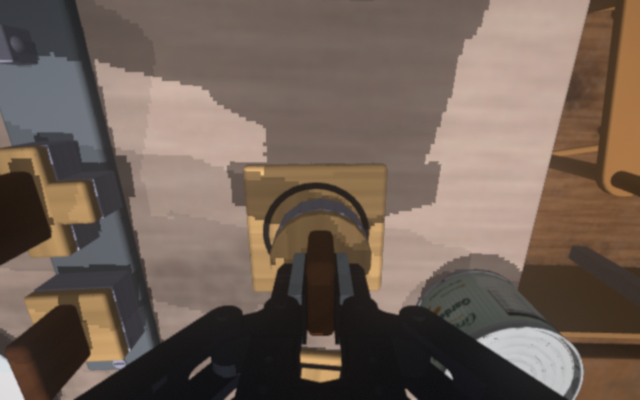

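play_rows(series="0 -0.15 -0.3 0 0 0 0; 0 0 0 0.5 0 0 0; 0 0 0 0.4 0 0 0; 0 0 0 0.2 0 0 0; 0 0 0 0.1 0 0 0; 0 0 0 0 0 0 0; 0 0 0 0 0 0 0")

```text
clock: 14.12
tcp_pos: [0.63, -0.0871, 0.0612]
orientation: [0.0, 0.696, 0.718, -0.0]
wrist_force: [-5.4, 0.8, 10.1]
finger_gap: 0.0108
```

Contact at 10 N, so I release.

play_rows(series="0 0.1 0.1 -0.05 0 0 0; 20 0 0 0 0 0 0; 35 0 0 0 0 0 0; 60 0 0 0 0 0 0; 60 0 0 0 0 0 0; 60 0 0 -1 0 0 0; 60 0 0 -3 0 0 0; 60 0 0 -5 0 0 0; 60 0 0 0 0 0 0; 60 0 0 0 0 0 0")

```text
clock: 15.38
tcp_pos: [0.6313, -0.0861, 0.1506]
orientation: [0.001, 0.696, 0.718, 0.0]
wrist_force: [-0.2, -0.1, -0.4]
finger_gap: 0.0513
```

```bash
python3 -c "
from h import *
tgt([.490,-.0626,.11],4)"; python3 w.py w8
```

```text
t 15.38 tcp [ 0.6313 -0.0861  0.1506] ytool 1.79 tilt 0.06 gap 0.0513 F [-0.2 -0.1 -0.4]
turn deg [ 0.05  0.04 -2.21]
shift cm (after turn) [  3.33 -13.94   4.06]
```

View pics/w8_raw.png

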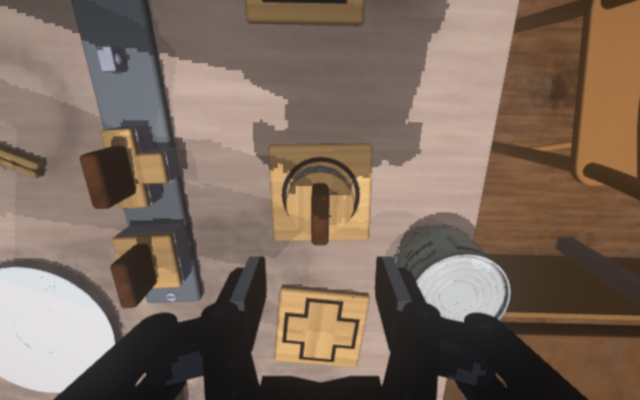

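play_rows(series="60 0 0 0 0 0 -2.2; 60 1.11 -4.65 0 0 0 0; 60 1.11 -4.65 0 0 0 0; 60 1.11 -4.65 0 0 0 0; 60 0 0 2 0 0 0; 60 0 0 2 0 0 0; 60 0 0 0 0 0 0; 60 0 0 0 0 0 0; 60 0 0 0 0 0 0")

```text
clock: 16.55
tcp_pos: [0.4903, -0.0627, 0.1106]
orientation: [0.0, 0.682, 0.731, 0.0]
wrist_force: [0.6, 0.0, 0.3]
finger_gap: 0.0511
```

```bash
python3 -c "
from h import *
tgt([.490,-.0626,.065],4)"; python3 w.py w9
```

```text
t 16.55 tcp [ 0.4903 -0.0627  0.1106] ytool 3.99 tilt 0.06 gap 0.0511 F [0.6 0.  0.3]
turn deg [ 0.04  0.04 -0.01]
shift cm (after turn) [ 0.02 -0.03  4.56]
```

View pics/w9.png

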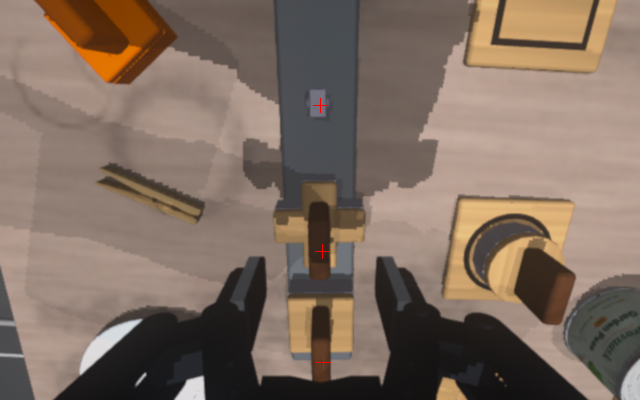

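play_rows(series="60 0 -0.05 1.5 0 0 0; 60 0 0 1.5 0 0 0; 60 0 0 1.5 0 0 0; 60 0 0 0 0 0 0; 0 0 0 0 0 0 0; 0 0 0 0 0 0 0; 0 0 0 0 0 0 0; 0 0 0 0 0 0 0; 0 0 0 0 0 0 0")

```text
clock: 17.73
tcp_pos: [0.4899, -0.0628, 0.0657]
orientation: [0.001, 0.682, 0.731, 0.0]
wrist_force: [0.4, 0.2, 4.1]
finger_gap: 0.0109
```

play_rows(series="0 0 0 -0.4 0 0 0; 0 0 0 -0.4 0 0 0; 0 0 0 -0.4 0 0 0; 0 0 0 -0.4 0 0 0; 0 0 0 -0.6 0 0 0; 0 0 0 -1 0 0 0; 0 0 0 -2.5 0 0 0; 0 0 0 -3 0 0 0; 0 0 0 0 0 0 0; 0 0 0 0 0 0 0")

```text
clock: 18.98
tcp_pos: [0.489, -0.0626, 0.1518]
orientation: [0.0, 0.682, 0.731, -0.0]
wrist_force: [0.2, 0.0, -1.5]
finger_gap: 0.0111
```

```bash
python3 -c "
from h import *
tgt([.6348,-.2219,.15],-2.9)"; python3 w.py w10
```

```text
t 18.98 tcp [ 0.489  -0.0626  0.1518] ytool 3.98 tilt 0.02 gap 0.0111 F [ 0.2  0.  -1.5]
turn deg [-0.01  0.02  6.88]
shift cm (after turn) [-15.18  15.37   0.18]
```

View pics/w10_raw.png

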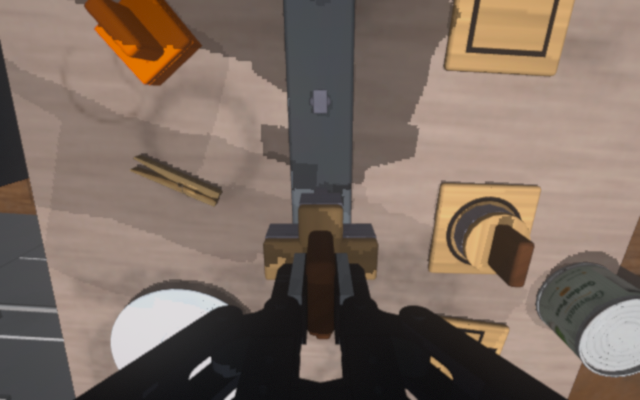

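play_rows(series="0 0 0 0 0 0 6.9; 0 -3.8 3.83 0 0 0 0; 0 -3.8 3.83 0 0 0 0; 0 -3.8 3.83 0 0 0 0; 0 -3.8 3.83 0 0 0 0; 0 0 0 2 0 0 0; 0 0 0 3 0 0 0; 0 0 0 3 0 0 0; 0 0 0 0 0 0 0; 0 0 0 0 0 0 0; 0 0 0 0 0 0 0")

```text
clock: 20.4
tcp_pos: [0.6355, -0.2226, 0.0737]
orientation: [0.001, 0.725, 0.689, 0.0]
wrist_force: [0.0, -1.0, -1.3]
finger_gap: 0.0106
```

```bash
python3 -c "
from h import *
tgt([.6348,-.2219,.0617],-2.9)"; python3 w.py w11
```

```text
t 20.4 tcp [ 0.6355 -0.2226  0.0737] ytool -2.91 tilt 0.16 gap 0.0106 F [ 0.  -1.  -1.3]
turn deg [ 0.14  0.08 -0.01]
shift cm (after turn) [ 0.07 -0.07  1.2 ]
```

View pics/w11_raw.png

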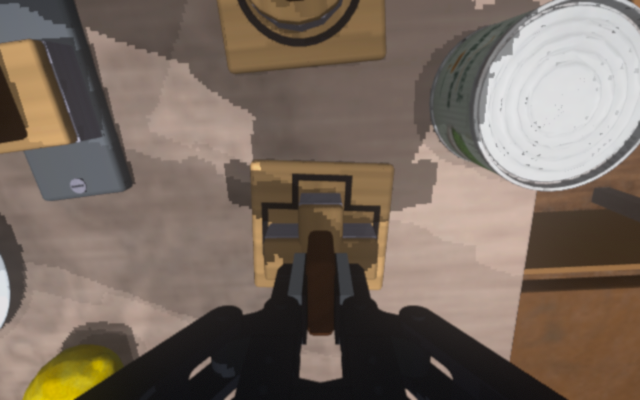

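Centred over the cross outline; lowering.

play_rows(series="0 0.05 -0.1 0.5 0 0 0; 0 0 0 0.4 0 0 0; 0 0 0 0.2 0 0 0; 0 0 0 0.1 0 0 0; 0 0 0 0 0 0 0; 0 0 0 0 0 0 0")

```text
clock: 21.2
tcp_pos: [0.6333, -0.2215, 0.0617]
orientation: [0.0, 0.725, 0.689, -0.0]
wrist_force: [-4.6, 1.8, 9.8]
finger_gap: 0.011
```

play_rows(series="0 0 0.1 -0.05 0 0 0; 20 0 0 0 0 0 0; 35 0 0 0 0 0 0; 60 0 0 0 0 0 0; 60 0 0 0 0 0 0; 60 0 0 -1 0 0 0; 60 0 0 -3 0 0 0; 60 0 0 -5 0 0 0; 60 0 0 0 0 0 0; 60 0 0 0 0 0 0")

```text
clock: 22.45
tcp_pos: [0.6346, -0.2217, 0.1511]
orientation: [0.001, 0.725, 0.689, 0.0]
wrist_force: [0.1, 0.5, -0.8]
finger_gap: 0.0513
```

```bash
python3 -c "
from h import *
tgt([.496,-.137,.11],4)"; python3 w.py w12
```

```text
t 22.45 tcp [ 0.6346 -0.2217  0.1511] ytool -2.91 tilt 0.06 gap 0.0513 F [ 0.1  0.5 -0.8]
turn deg [ 0.05  0.04 -6.91]
shift cm (after turn) [  9.42 -13.24   4.11]
```

View pics/w12_raw.png

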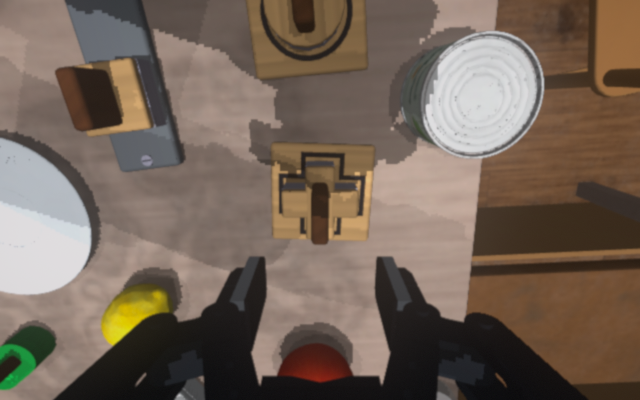

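The cross stands inside its outline. Now the square at (110,95): wooden and on the strip, unlike the orange and white look-alikes.

play_rows(series="60 0 0 0 0 0 -6.9; 60 3.14 -4.41 0 0 0 0; 60 3.14 -4.41 0 0 0 0; 60 3.14 -4.41 0 0 0 0; 60 0 0 2 0 0 0; 60 0 0 2 0 0 0; 60 0 0 0 0 0 0; 60 0 0 0 0 0 0; 60 0 0 0 0 0 0")

```text
clock: 23.62
tcp_pos: [0.4965, -0.1372, 0.1111]
orientation: [0.0, 0.682, 0.731, 0.0]
wrist_force: [0.5, -0.5, 1.0]
finger_gap: 0.0517
```

```bash
python3 -c "
from h import *
tgt([.496,-.137,.065],4)"; python3 w.py w13
```

```text
t 23.62 tcp [ 0.4965 -0.1372  0.1111] ytool 3.98 tilt 0.06 gap 0.0517 F [ 0.5 -0.5  1. ]
turn deg [ 0.04  0.04 -0.02]
shift cm (after turn) [ 0.02 -0.05  4.61]
```

View pics/w13.png

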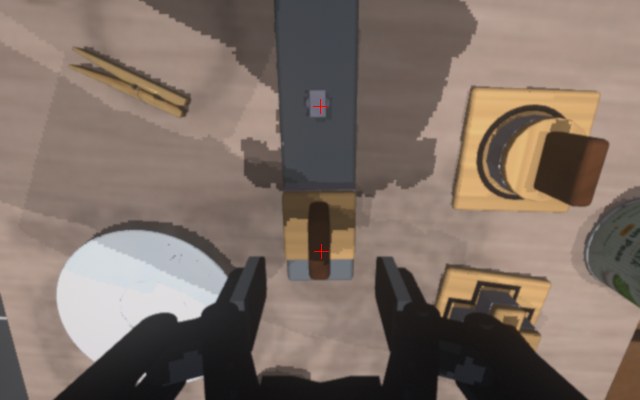

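play_rows(series="60 0 -0.05 1.5 0 0 0; 60 0 0 1.5 0 0 0; 60 0 0 1.5 0 0 0; 60 0 0 0 0 0 0; 0 0 0 0 0 0 0; 0 0 0 0 0 0 0; 0 0 0 0 0 0 0; 0 0 0 0 0 0 0; 0 0 0 0 0 0 0")

```text
clock: 24.8
tcp_pos: [0.4961, -0.1372, 0.0662]
orientation: [0.001, 0.682, 0.731, 0.0]
wrist_force: [0.5, -0.0, 4.6]
finger_gap: 0.011
```

play_rows(series="0 0 0 -0.4 0 0 0; 0 0 0 -0.4 0 0 0; 0 0 0 -0.4 0 0 0; 0 0 0 -0.4 0 0 0; 0 0 0 -0.6 0 0 0; 0 0 0 -1 0 0 0; 0 0 0 -2.5 0 0 0; 0 0 0 -3 0 0 0; 0 0 0 0 0 0 0; 0 0 0 0 0 0 0")

```text
clock: 26.05
tcp_pos: [0.4953, -0.1369, 0.1524]
orientation: [0.0, 0.682, 0.731, -0.0]
wrist_force: [0.6, 0.0, -2.2]
finger_gap: 0.0107
```

```bash
python3 -c "
from h import *
tgt([.6151,.0823,.15],1.8)"; python3 w.py w14
```

```text
t 26.05 tcp [ 0.4953 -0.1369  0.1524] ytool 3.99 tilt 0.02 gap 0.0107 F [ 0.6  0.  -2.2]
turn deg [-0.    0.02  2.19]
shift cm (after turn) [21.53 12.66  0.24]
```

View pics/w14_raw.png

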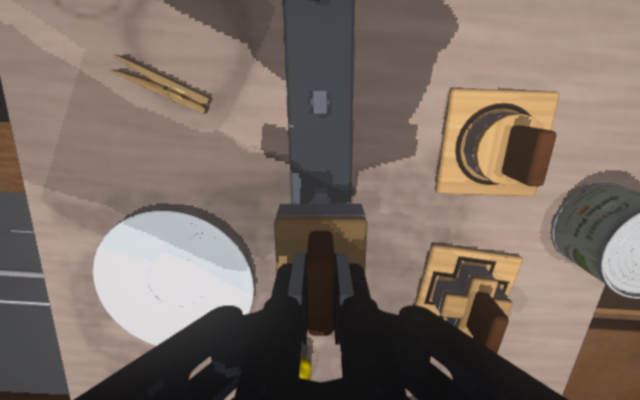

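play_rows(series="0 0 0 0 0 0 2.2; 0 4.3 2.53 0 0 0 0; 0 4.3 2.53 0 0 0 0; 0 4.3 2.53 0 0 0 0; 0 4.3 2.53 0 0 0 0; 0 4.3 2.53 0 0 0 0; 0 0 0 2 0 0 0; 0 0 0 3 0 0 0; 0 0 0 3 0 0 0; 0 0 0 0 0 0 0; 0 0 0 0 0 0 0; 0 0 0 0 0 0 0")

```text
clock: 27.6
tcp_pos: [0.6163, 0.0818, 0.074]
orientation: [0.001, 0.696, 0.718, 0.001]
wrist_force: [0.5, 0.5, -1.0]
finger_gap: 0.0107
```

```bash
python3 -c "
from h import *
tgt([.6151,.0823,.0622],1.8)"; python3 w.py w15
```

```text
t 27.6 tcp [0.6163 0.0818 0.074 ] ytool 1.78 tilt 0.14 gap 0.0107 F [ 0.5  0.5 -1. ]
turn deg [ 0.14  0.02 -0.02]
shift cm (after turn) [ 0.06 -0.12  1.18]
```

View pics/w15_raw.png

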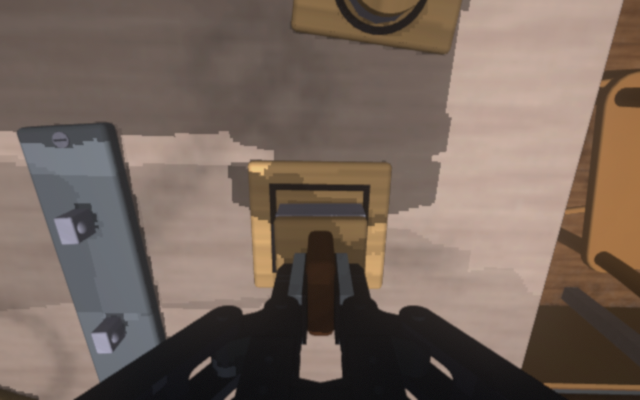

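play_rows(series="0 0.05 -0.05 0.5 0 0 0; 0 0 0 0.4 0 0 0; 0 0 0 0.2 0 0 0; 0 0 0 0.05 0 0 0; 0 0 0 0 0 0 0; 0 0 0 0 0 0 0")

```text
clock: 28.4
tcp_pos: [0.6145, 0.0824, 0.0622]
orientation: [0.0, 0.696, 0.718, -0.0]
wrist_force: [-3.6, -0.2, 7.5]
finger_gap: 0.0107
```

play_rows(series="0 0 0.05 -0.05 0 0 0; 20 0 0 0 0 0 0; 35 0 0 0 0 0 0; 60 0 0 0 0 0 0; 60 0 0 0 0 0 0; 60 0 0 -1 0 0 0; 60 0 0 -3 0 0 0; 60 0 0 -5 0 0 0; 60 0 0 -6 0 0 0; 60 0 -4 -3 0 0 0; 60 0 -5 0 0 0 0; 60 0 -5 0 0 0 0")

```text
clock: 29.9
tcp_pos: [0.4744, 0.078, 0.2428]
orientation: [0.001, 0.696, 0.718, 0.001]
wrist_force: [0.4, -0.2, -0.2]
finger_gap: 0.0512
```

```bash
python3 w.py w16; python3 -c "
from h import *
tgt()
for n in ('top','scene'):
    im=cams.read_camera(n)[:,:,::-1]
    cv2.imwrite(f'pics/{n}9.png',im)
    c=im[110:215,185:385] if n=='top' else im[155:285,210:450]
    cv2.imwrite(f'pics/{n}9c.png',cv2.resize(c,None,fx=(4 if n=='top' else 3.3),fy=(4 if n=='top' else 3.3),interpolation=2))"
```

```text
t 29.95 tcp [0.4661 0.0784 0.2415] ytool 1.84 tilt 0.42 gap 0.0513 F [-8.6 -0.5 -1.5]
```

View pics/top9c.png

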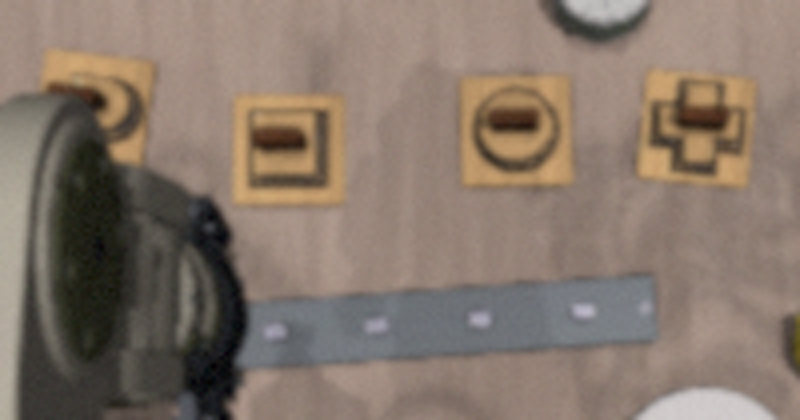

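View pics/scene9c.png

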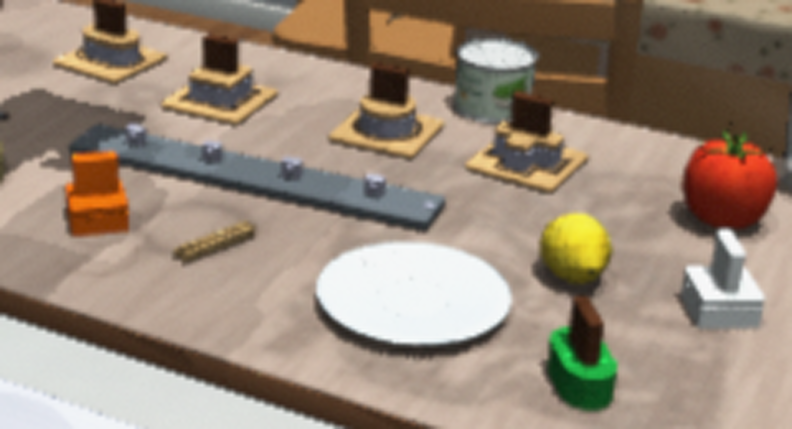

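View pics/w16_raw.png

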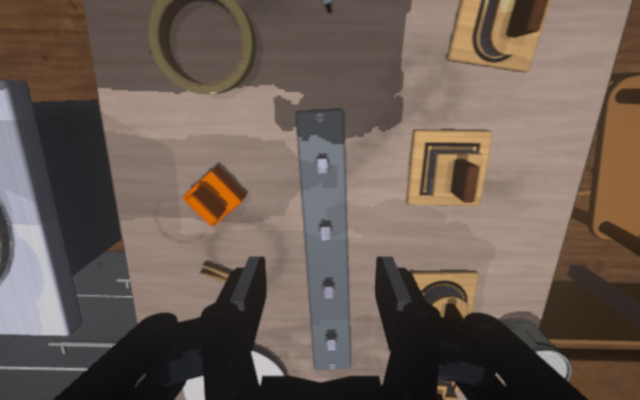

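Run:
```python
from h import *
f=lambda p:(np.array(p,float)+.5)/4-.5+[185,110]
T=dict(square=((278,136),(.6151,.0823)),round=((513,117),(.6312,-.0874)),cross=((703,114),(.6348,-.2219)))
for k,(u,c) in T.items():
    print(k,'bar-top minus pad mm',((ray('top',f(u),.066)[0,:2]-c)*1000).round(1))
print(get_state()['qvel'].round(3))
# overlay on wrist of expected rims/outlines not needed; scene overlay
im=cv2.imread('pics/top9.png'); im=cv2.resize(im[110:215,185:385],None,fx=4,fy=4,interpolation=2)
def dr(x,y,yaw,hx,hy,z,c):
    a=np.radians(yaw);X=np.array([np.cos(a),np.sin(a)]);Y=np.array([-X[1],X[0]])
    P=[[*(np.array([x,y])+X*i*hx+Y*j*hy),z] for i,j in((1,1),(1,-1),(-1,-1),(-1,1))]
    u=(proj('top',P)-[185,110]+.5)*4-.5
    cv2.polylines(im,[u.round().astype(int)],True,c,1)
for x,y,w,hx,hy in((.6435,.2281,-95.8,.032,.018),(.6151,.0823,-88.2,.023,.023),(.6312,-.0874,-88.2,.026,.026),(.6348,-.2219,-92.9,.029,.011)):
    dr(x,y,w,hx,hy,.034,(255,0,0)); dr(x,y,w,.018,.006,.068,(0,0,255))
cv2.imwrite('pics/top9m.png',im)
```

```text
square bar-top minus pad mm [-0.7 -1.9]
round bar-top minus pad mm [-1.1  1.9]
cross bar-top minus pad mm [-0.8  1.9]
[-0.004  0.05   0.077 -0.034 -0.001  0.003]
```

View pics/top9m.png

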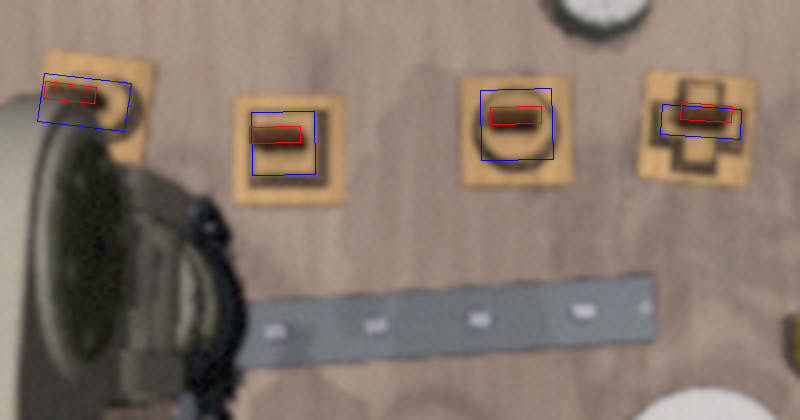

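play_rows(series="60 0 0 0 0 0 0; 60 0 0 0 0 0 0; 60 0 0 0 0 0 0; 60 0 0 0 0 0 0")

```text
clock: 30.55
tcp_pos: [0.4757, 0.078, 0.2412]
orientation: [-0.0, 0.696, 0.718, -0.0]
wrist_force: [0.2, 0.7, 0.9]
finger_gap: 0.0518
```

```bash
python3 -c "
from workcell import workorder
print(workorder.hand_in())"
```

```text
the job is handed in; nothing more can be done
None
```

I pulled the oval, round, cross and square cutters off the clip strip, in that order. Each one now stands upright on the pad with its own outline, and I handed the job in at about 31 s of the 106 s allowed.

- **Position and turn:** In the last top view the round, cross and square sit within about 2 mm of their pad centres. They are turned to match their outlines by eye. The arm partly hid the oval there. A wrist view just after I released it showed it upright inside its outline, and the final scene picture shows it still standing.
- **Forces:** The readings I took stayed at about 13 N or less; I did not log the force between readings.
- **Other objects:** The orange, white and green look-alikes were left alone, and the gripper was empty and clear of everything at the end. No check failed or disagreed.

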